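# Slide the enclosure down the wet-painted jig lane

## Robot

A 6-joint arm with a two-finger parallel gripper is mounted at the origin on the work surface. World frame = base frame: x ahead of the robot, y to its left, z up, the work surface at z = 0. Lengths are in m, angles in rad, forces in N, time in s.
With the tool pointing down it reaches from about 0.35 to 0.925 m from the base axis. Payload 6.4 kg.
Tool frame: the origin (TCP) lies midway between the tips of the shut fingers; the grasp point (between the pads) lies behind it (r.hold_point_z is the z of the grasp point in the tool frame, in m); z points along the fingers, y is the direction in which the jaws open and shut (so a half turn about z gives the same grasp; the last joint's range is limited). The gripper opens to 85 mm and grips with 20 to 120 N. Pads are 22 mm wide; open, the fingers measure 114 mm over their backs; the gripper's body (76 mm by 85 mm) begins 54 mm behind the grasp point. The pads swing forward as they close: fully open they stand 13 mm farther back than shut.
Start: joints at [0.965, 0.245, 1.558, -0, 1.339, -0.174], TCP at [0.272, 0.59, 0.203] pointing down, gripper open.
Joint ranges: [-3.13, 3.13], [-1.02, 2.26], [0.13, 2.54], [-0.95, 4.09], [0.21, 2.88], [-2.74, 2.74]. Speed limits (rad/s): [2.57, 2.57, 3.14, 3.14, 3.14, 3.14].

## Interface

Orientations are given as [roll, pitch, yaw] about the fixed x, y, z axes, in that order (R = Rz(yaw) Ry(pitch) Rx(roll)).
In Python, from bench import readout, cams, workorder, r gives the robot as it stands.
- The arm moves only by the tool arm_command, never from a script. Its argument "deltas" is text: rows parted by semicolons, each of 7 numbers parted by spaces: the shift along the tool's x, y, z in m, then the turn, a rotation vector about the tool's x, y, z in degrees, then the opening, from 0 (shut) to 1 (fully open). In form: tx ty tz wx wy wz claw; .... A call has 1 to 12 rows; each row is the pose to reach, as a shift and turn from the pose commanded when the call began, along the tool's axes at that moment; what a row does not reach only later rows make up. A row lasts 1/12 s, in which the tool goes at most 41.7 mm and 7.16 degrees, less where a joint would pass 70% of its speed; a pose out of reach is approached as far as the arm can. A call with a gripper value outside its range is refused whole. The fingers move at their own pace and stop on an object; the grip force is fixed at half the most. Time passes only in rows, so rows that repeat a pose let the fingers close. It gives the time, the measured TCP pose, the force and the opening at its end, in the units of the state.
- readout.get_obs(): the state, without advancing time (a new reading comes with each control period).
- cams.grab_frame(name): name is "scene" or "top" or "wrist"; returns a dict with "pixels" (420x560x3 uint8, red, green, blue), "fx", "fy", "cx", "cy" (pixels), "R" (3x3) and "t" (3): a world point X has camera coordinates R X + t. Camera axes: x right, y down, z forward; pixel columns grow to the right and rows downward; lengths in m; the calibration is good to about 2 mm. A picture is of the moment at which its call begins. There is no depth.
- workorder.finish_job(): hands the job in, once; it reports no verdict.
Trained networks look in a picture, given as the dict that the camera call returned (one of the last four; its "shot" number tells which), for a name from the list of things; names that differ only in an ending like _2 or _b are one class to them, and where a whole thing is asked for, a point or a joint stands for the part that bears it (a point fixed in the world has none). Each returns a list of dicts, best first, with "confidence" (0 to 1); they miss things now and then, are a little off and sometimes report something else, mostly with a low value. They report only what shows in the picture. A call takes as long as a camera call. They do not tell look-alikes from the thing itself.
- cams.boxes_of(picture, name): "position" ([column, row] as shares, 0 to 1, of the picture: columns of its width, rows of its height, amid what is visible of it).
The state is a dict: "time": time; "qpos": joint angles; "qvel": joint speeds; "tau": joint torques, N m; "position": TCP position; "tool_rot": TCP orientation; "wrist_force": force on the tool from outside, world axes, zero at the start; "moment": the same for the moment, N m; "width": opening from 0.0 (shut) to 1.0 (fully open).
Only numpy, scipy, OpenCV 4.12 (cv2) and the standard library are available. Lean on these libraries where they do the work, as an engineer would, in place of code of your own. Each camera call takes 0.05 s, during which the arm holds its last target. There are 200 camera calls.

## Task

Push the grey steel enclosure box into the open end of the lane on the jig plate and on down between the two dark rails until it stands against the stop bar at the lane's far end, then move away. The paint on both rails is still wet, so neither the box nor the robot may touch either rail. Only push the box with the fingers, without pinching, lifting or tipping it, and leave everything else on the bench where it is.

Things in the scene. Friction and masses are not known exactly. Their poses are not given: they have to be found in the camera images.
- fixture: the jig: a bare steel plate 540 x 200 x 6 mm fixed on the bench, carrying the lane. Origin on the bench surface on the lane's centre line; x runs down the lane from mouth to stop bar, y across it towards the robot, z up. Plate: x -265 to 275 mm, y -100 to 100, top at z = 6. Rails: x -40 to 210 mm, inner faces at y = -54 and 54 (lane 108 mm wide). Stop bar's face at x = 210 mm
- mouth (a point): centre of the lane's open mouth, on the plate's top, level with the rails' ends (x = -40 mm, y = 0, z = 6 mm in the jig's frame); same axes as the jig. The plate before it is bare, and the box starts there
- rail_near: the rail on the robot's side of the lane: dark square steel tube 250 x 20 x 20 mm, wet paint, fixed on the plate (its top is 20 mm above the plate, 26 mm above the bench). Origin at the centre of its underside; x along its length
- rail_far: the rail on the side away from the robot: same as the near one
- stop: the bare steel stop bar across the lane's far end, 20 (along the lane) x 148 x 30 mm high, fixed on the plate; it may be touched. Origin at the centre of its underside; its face towards the mouth is 10 mm from the origin
- enclosure: the box to push: closed grey painted steel enclosure, 120 (x) x 92 (y) x 70 (z) mm, about 0.4 to 0.8 kg, loose on the plate before the mouth, off the centre line and askew. Origin at the centre of its underside; x along its length, which must lie along the lane. It stops at once when no longer pushed. Against the stop bar its origin is at x = 150 mm, y = 0 in the jig's frame
- spray_can: bystander: spray can, 58 mm diameter, 160 mm tall, standing on the bench past the closed end of the lane. Origin at the centre of its underside
- tape_roll: bystander: flat roll of black tape, 90 mm diameter, 25 mm high, lying beyond the far rail. Origin at the centre of its underside
- wrench: bystander: steel wrench 160 mm long lying beside the near rail. Origin under its middle
- hammer: bystander: hammer 240 mm long lying across the end of the plate, past the stop bar, 26 mm high. Origin under its middle
- nut: bystander: steel hexagon nut, 36 mm wide and 18 mm high, lying on the plate behind the stop bar. Origin at the centre of its underside
- magnet: bystander: flat red welding magnet 70 x 45 x 16 mm lying on the bench off the far side of the plate before the mouth. Origin at the centre of its underside
- screw_jar: bystander: glass jar 60 mm diameter, 70 mm tall, on the robot's side of the plate. Origin at the centre of its underside
- drink_bottle: bystander: bottle 62 mm diameter, 190 mm tall, standing beyond the lane's closed end. Origin at the centre of its underside
Not all that is in view belongs to the job. Of the things like the enclosure, leave any that is brown or yellow; of the rest the smaller one is meant.

How it is judged:
On the way:
1. the box has gone in through the mouth and is under way between the rails, flat on the plate (x of enclosure in the frame of fixture between 0 and 0.12 m and y of enclosure in the frame of fixture between -0.02 and 0.02 m and height (world z) of enclosure below 0.01 m).
At the end, for the whole second after the job is handed in: the box stands at rest flat on the plate between the rails, its front within 6 mm of the stop bar, within 12 mm of the lane's centre line and within 0.1 rad of its direction (x of enclosure in the frame of fixture between 0.144 and 0.153 m and y of enclosure in the frame of fixture between -0.012 and 0.012 m and angle between the x axis of enclosure and the x axis of fixture, either way round below 0.1 rad and height (world z) of enclosure below 0.01 m and angle between enclosure's own z axis and vertical below 0.05 rad and linear speed of enclosure below 0.01 m/s); the robot touches nothing.
It fails at once if the box touches a rail (contact force between enclosure and rail_near above 0.1 N or contact force between enclosure and rail_far above 0.1 N).
It fails at once if the robot touches a rail (contact force between any of the fingers, the arm and rail_near above 0.1 N or contact force between any of the fingers, the arm and rail_far above 0.1 N).
It fails at once if the box is lifted or tipped (height (world z) of enclosure above 0.014 m or angle between enclosure's own z axis and vertical above 0.15 rad).
It fails at once if a bystander is disturbed (distance of any of spray_can, tape_roll, wrench, hammer, nut, magnet, screw_jar, drink_bottle from where it was at the start of the episode above 0.015 m or angle between any of spray_can, drink_bottle, screw_jar's own z axis and vertical above 0.4 rad).
It also fails if it takes over 58 s, if anything falls off the work surface, if the arm or the gripper's body presses on something with over 40 N, if the wrist force passes 120 N, or if a joint passes its speed limit or range.

## Working session

There is one attempt and no reset: what is moved stays moved. The work goes in short steps, Python scripts to look and compute and a tool call to move; the robot and the scene stay as the last step left them, time stands still between calls to the robot, and variables do not carry over. Pictures are saved under pics/ and viewed, and the job is handed in when it is done.

Besides the shell and the picture viewer there is one more tool, called after ">>>" by a JSON object that holds its "api" and its "payload". arm_command: Moves the arm, as the interface text tells. Its arguments: {"type":"object","properties":{"deltas":{"type":"string"}},"required":["deltas"]}

```bash
mkdir -p pics; ls; cat > h.py <<'E'
import numpy as np, cv2
from bench import readout, cams, workorder, r
def save(p,n): cv2.imwrite('pics/'+n+'.png', cv2.cvtColor(p['pixels'],cv2.COLOR_RGB2BGR))
def ray(p,u,v,z):
    R=np.array(p['R']);t=np.array(p['t'])
    c=-R.T@t; d=R.T@np.array([(u-p['cx'])/p['fx'],(v-p['cy'])/p['fy'],1])
    return c+d*(z-c[2])/d[2]
def proj(p,X):
    c=np.array(p['R'])@np.array(X)+np.array(p['t']); return np.array([p['fx']*c[0]/c[2]+p['cx'],p['fy']*c[1]/c[2]+p['cy']])
E
python3 - <<'E'
from h import *
for n in ['top','scene']:
    p=cams.grab_frame(n); save(p,n+'0')
    print(n,-np.array(p['R']).T@p['t'],p['fx'])
    for k in ['enclosure','fixture','stop','rail_near','rail_far']:
        for b in cams.boxes_of(p,k)[:4]: print(k,round(b['confidence'],2),np.round(np.array(b['position'])*[560,420],0))
print(readout.get_obs(), r.hold_point_z)
E
```

```text
pics
top [0.38516403 0.06821203 1.25341426] 446.7147135099422
enclosure 0.89 [338. 209.]
enclosure 0.88 [208. 301.]
enclosure 0.83 [423. 192.]
fixture 0.94 [271. 191.]
stop 0.61 [203. 182.]
rail_near 0.7 [248. 212.]
rail_far 0.97 [254. 165.]
scene [0.87538942 0.59981784 0.85867455] 445.692240404303
enclosure 0.93 [258. 171.]
enclosure 0.87 [430. 227.]
enclosure 0.78 [290. 110.]
enclosure 0.65 [208. 126.]
fixture 0.57 [287. 260.]
stop 0.65 [314. 304.]
rail_near 0.72 [315. 247.]
rail_far 0.81 [263. 265.]
{'time': 0.6, 'qpos': array([ 9.64906857e-01,  2.45050259e-01,  1.55777163e+00,  2.59964267e-05,
        1.33871187e+00, -1.74118494e-01]), 'qvel': array([-0.00085782, -0.00010087,  0.00111567,  0.00124422, -0.00013851,
       -0.00046367]), 'tau': array([ 4.05870605e-04, -4.29270172e+01, -3.26252925e+01, -1.66683333e-05,
        5.65777045e-04, -1.36929222e-05]), 'position': array([0.27202553, 0.59036853, 0.20313737]), 'tool_rot': array([ 3.14153027e+00, -1.47151462e-05,  2.70981570e+00]), 'wrist_force': array([ 0.02782015, -0.67109159, -0.48876494]), 'moment': array([0.03126836, 0.01719268, 0.01245361]), 'width': 1.001273590286048} -0.0187
```

View pics/top0.png

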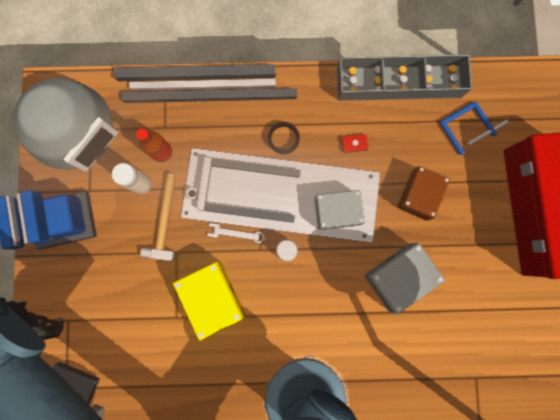

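View pics/scene0.png

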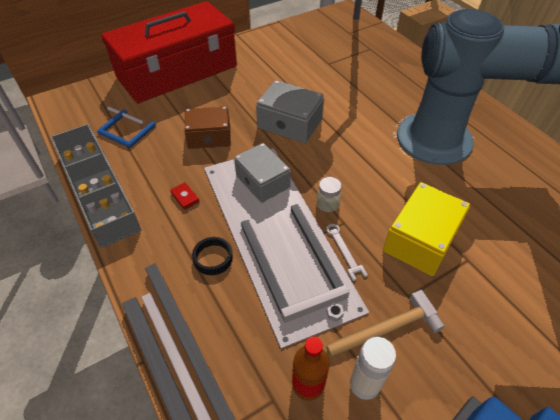

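The grey box at top (340,209) is on the plate; the grey one at (405,277) is larger, and brown (424,192) and yellow (208,301) are excluded. So the box on the plate is the one meant. I'll confirm that in a crop.

```bash
python3 - <<'E'
import cv2
a=cv2.imread('pics/top0.png')
cv2.imwrite('pics/topc.png',cv2.resize(a[140:260,175:390],None,fx=3.7,fy=3.7,interpolation=cv2.INTER_CUBIC))
cv2.imwrite('pics/topd.png',cv2.resize(a[180:250,305:385],None,fx=8,fy=8,interpolation=cv2.INTER_CUBIC))
E
```

```text
(no output)
```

View pics/topc.png

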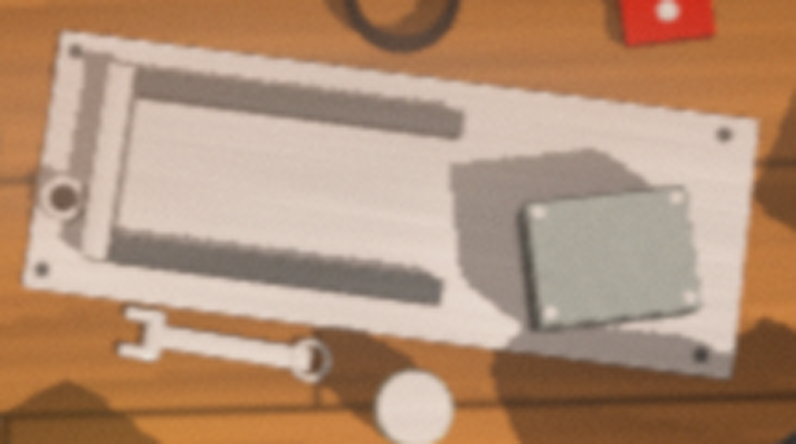

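View pics/topd.png

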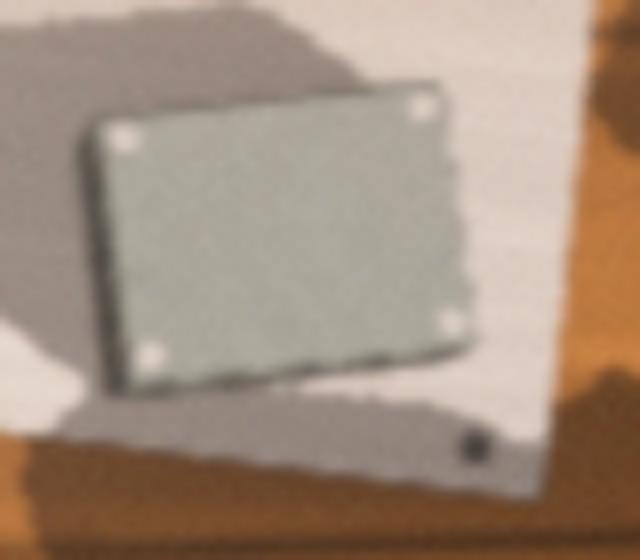

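Confirmed: the smaller grey box on the plate, with its mouth-side end skewed towards the robot. Next I'll get the poses.

```bash
cat >> h.py <<'E'
def rigid(model,pts):
    m=np.array(model,float);q=np.array(pts)[:,:2];mc=m.mean(0);qc=q.mean(0)
    H=(m-mc).T@(q-qc);a=np.arctan2(H[0,1]-H[1,0],H[0,0]+H[1,1])
    Rm=np.array([[np.cos(a),-np.sin(a)],[np.sin(a),np.cos(a)]]);t=qc-Rm@mc
    return t,a,np.linalg.norm((m@Rm.T+t)-q,axis=1)
E
python3 - <<'E'
from h import *
p=cams.grab_frame('top'); s=cams.grab_frame('scene')
P=[ray(p,u/3.7+175-.35,v/3.7+140-.35,.006) for u,v in [(62,31),(758,119),(731,378),(23,287)]]
t,a,e=rigid([(.275,-.1),(-.265,-.1),(-.265,.1),(.275,.1)],P); print('jig',t,a,e)
B=[ray(p,u/8+305-.45,v/8+180-.45,.076) for u,v in [(97,122),(440,85),(473,348),(128,388)]]
tb,ab,eb=rigid([(.06,-.046),(-.06,-.046),(-.06,.046),(.06,.046)],B); print('box',tb,ab,eb)
Rj=np.array([[np.cos(a),-np.sin(a)],[np.sin(a),np.cos(a)]])
J=lambda X:Rj.T@(np.array(X)[:2]-t)
W=lambda x,y,z:[*(Rj@[x,y]+t),z]
print('box jig',J(tb),np.degrees(ab-a)); print([J(b).round(3) for b in B])
for n,z in [('screw_jar',.035),('magnet',.016),('wrench',.006),('tape_roll',.02),('spray_can',.08),('drink_bottle',.1)]:
    b=cams.boxes_of(p,n)
    if b: print(n,J(ray(p,*(np.array(b[0]['position'])*[560,420]),z)).round(3))
for q,n in [(p,'chkT'),(s,'chkS')]:
    im=cv2.cvtColor(q['pixels'],cv2.COLOR_RGB2BGR)
    def L(c,col):
        pts=np.array([proj(q,X)*4 for X in c]).astype(int)
        return pts,col
    sets=[L([W(x,y,.006) for x,y in [(.275,-.1),(-.265,-.1),(-.265,.1),(.275,.1)]],(0,0,255)),
      L([W(-.04,54e-3,.026),W(.21,.054,.026),W(.21,-.054,.026),W(-.04,-.054,.026)],(255,0,0))]
    c,s_=np.cos(ab),np.sin(ab)
    for z in (.006,.076):
        sets.append(L([[tb[0]+c*x-s_*y,tb[1]+s_*x+c*y,z] for x,y in [(.06,-.046),(-.06,-.046),(-.06,.046),(.06,.046)]],(0,200,0)))
    im=cv2.resize(im,None,fx=4,fy=4,interpolation=cv2.INTER_CUBIC)
    for k,col in sets: cv2.polylines(im,[k],True,col,1)
    pts=np.vstack([k for k,_ in sets]);x0,y0=pts.min(0)-30;x1,y1=pts.max(0)+30
    im=im[y0:y1,x0:x1];f=min(800/im.shape[1],600/im.shape[0]);cv2.imwrite('pics/'+n+'.png',cv2.resize(im,None,fx=f,fy=f))
E
```

```text
jig [0.55756391 0.04690897] 1.4178224831923274 [0.00038664 0.00042923 0.00055482 0.00065393]
box [ 0.50567707 -0.10343452] 1.6544196989045725 [0.00315532 0.00280818 0.00345672 0.00267544]
box jig [-0.15649423  0.02837189] 13.556021904857973
[array([-0.09 , -0.001]), array([-0.202, -0.028]), array([-0.222,  0.058]), array([-0.111,  0.085])]
screw_jar [-0.033  0.15 ]
magnet [-0.179 -0.163]
wrench [0.119 0.117]
tape_roll [-0.164  0.017]
spray_can [0.4   0.021]
drink_bottle [ 0.353 -0.077]
```

View pics/chkT.png

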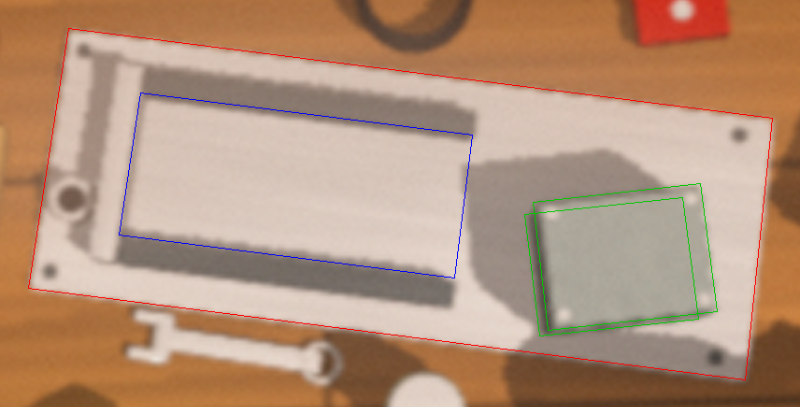

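View pics/chkS.png

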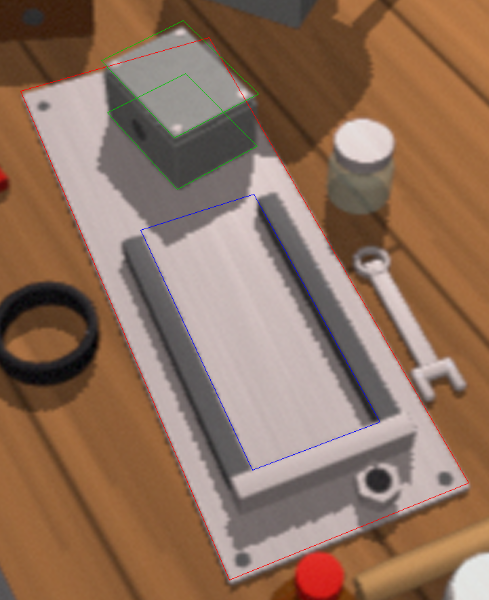

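```bash
cat >> h.py <<'E'
from scipy.spatial.transform import Rotation as Ro
JT=np.array([0.55756,0.04691]);JA=1.41782
RJ=np.array([[np.cos(JA),-np.sin(JA)],[np.sin(JA),np.cos(JA)]])
def J(X): return RJ.T@(np.array(X)[:2]-JT)
def W(x,y,z): return np.array([*(RJ@[x,y]+JT),z])
def goal(x,y,z,yaw):  # jig x,y, world z, world yaw -> delta in tool frame from measured pose
    o=readout.get_obs();R0=Ro.from_euler('xyz',o['tool_rot'])
    d=R0.inv().apply(W(x,y,z)-o['position']);w=(R0.inv()*Ro.from_euler('xyz',[np.pi,0,yaw])).as_rotvec(degrees=True)
    print('now jig',J(o['position']).round(4),'z',o['position'][2].round(4),'F',o['wrist_force'].round(1),'t',o['time'],'w',round(o['width'],2)); print('delta',d.round(4),w.round(2))
YS=JA+np.pi/2; YP=JA
E
python3 -c "
from h import *
goal(-.153,.125,.15,YS)"
```

```text
now jig [0.4936 0.365 ] z 0.2031 F [-0.2 -0.1  0.9] t 1.0 w 1.0
delta [-0.4087 -0.5556  0.0531] [ -0.    -0.   -15.97]
```

>>> {"api": "arm_command", "payload": {"deltas": "-0.409 -0.556 0 0 0 -16 0.7;-0.409 -0.556 0 0 0 -16 0.7;-0.409 -0.556 0 0 0 -16 0.7;-0.409 -0.556 0 0 0 -16 0.7;-0.409 -0.556 0 0 0 -16 0.7;-0.409 -0.556 0 0 0 -16 0.7;-0.409 -0.556 0 0 0 -16 0.7;-0.409 -0.556 0 0 0 -16 0.7;-0.409 -0.556 0 0 0 -16 0.7;-0.409 -0.556 0 0 0 -16 0.7;-0.409 -0.556 0 0 0 -16 0.7;-0.409 -0.556 0 0 0 -16 0.7"}}

```text
time: 2.0
position: [0.3725, 0.0988, 0.2035]
tool_rot: [3.141, 0.002, 2.99]
wrist_force: [0.9, 0.6, 0.0]
width: 0.702
```

```bash
python3 -c "
from h import *
goal(-.153,.125,.203,YS)"
```

```text
now jig [0.023  0.1908] z 0.2035 F [0.9 0.6 0. ] t 2.0 w 0.7
delta [-0.0656 -0.1761  0.0006] [0.01 0.09 0.05]
```

>>> {"api": "arm_command", "payload": {"deltas": "-0.065 -0.176 0 0 0 0 0.7;-0.065 -0.176 0 0 0 0 0.7;-0.065 -0.176 0 0 0 0 0.7;-0.065 -0.176 0 0 0 0 0.7;-0.065 -0.176 0 0 0 0 0.7;-0.065 -0.176 0.06 0 0 0 0.7;-0.065 -0.176 0.09 0 0 0 0.7;-0.065 -0.176 0.09 0 0 0 0.7;-0.065 -0.176 0.09 0 0 0 0.7"}}

```text
time: 2.75
position: [0.4077, -0.0822, 0.1106]
tool_rot: [3.139, -0.007, 2.989]
wrist_force: [0.1, -0.5, 0.8]
width: 0.706
```

```bash
python3 - <<'E'
from h import *
goal(-.153,.115,.035,YS)
for n in ('scene','wrist'):
    p=cams.grab_frame(n); save(p,n+'1')
E
```

```text
now jig [-0.1504  0.1284] z 0.1106 F [ 0.1 -0.5  0.8] t 2.75 w 0.71
delta [-0.0139 -0.0028  0.0755] [ 0.13 -0.38  0.01]
```

View pics/scene1.png

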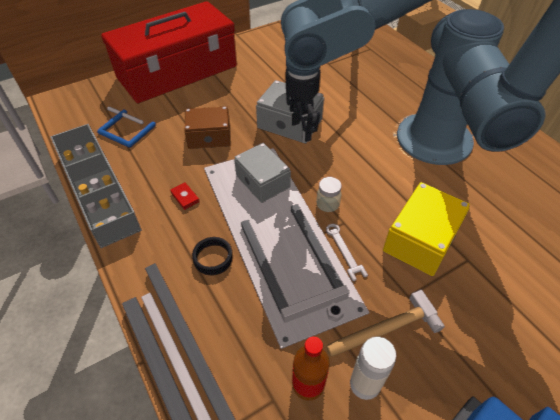

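View pics/wrist1.png

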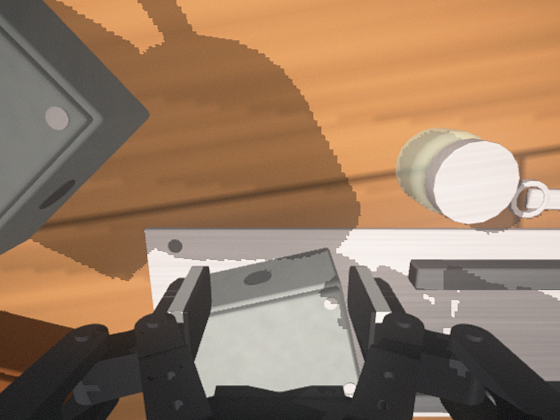

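Nothing is in the way: the jar is well to the right, and the big grey box (upper left) is clear of the fingers. I'll descend beside the near face, then push it gently with the tool square to the lane.

>>> {"api": "arm_command", "payload": {"deltas": "-0.005 -0.003 0.03 0 0 0 0.7;-0.01 -0.003 0.06 0 0 0 0.7;-0.01 -0.003 0.075 0 0 0 0.7;-0.01 -0.003 0.075 0 0 0 0.7;-0.014 -0.003 0.075 0 0 0 0.7;-0.018 -0.003 0.075 0 0 0 0.7;-0.022 -0.003 0.075 0 0 0 0.7;-0.026 -0.003 0.075 0 0 0 0.7;-0.03 -0.003 0.075 0 0 0 0.7;-0.034 -0.003 0.075 0 0 0 0.7;-0.038 -0.003 0.075 0 0 0 0.7;-0.042 -0.003 0.075 0 0 0 0.7"}}

```text
time: 3.85
position: [0.4505, -0.0921, 0.0377]
tool_rot: [3.141, -0.003, 2.989]
wrist_force: [-3.0, 1.5, 0.8]
width: 0.699
```

```bash
python3 - <<'E'
from h import *
goal(-.153,.057,.035,YS)
p=cams.grab_frame('wrist'); save(p,'wrist2')
p=cams.grab_frame('top'); a=p['pixels'][140:260,240:390,::-1]; cv2.imwrite('pics/top2.png',cv2.resize(a,None,fx=5,fy=5,interpolation=cv2.INTER_CUBIC))
E
```

```text
now jig [-0.1537  0.0846] z 0.0377 F [-3.   1.5  0.8] t 3.85 w 0.7
delta [-0.0276  0.0007  0.0026] [ 0.05 -0.15  0.05]
```

View pics/wrist2.png

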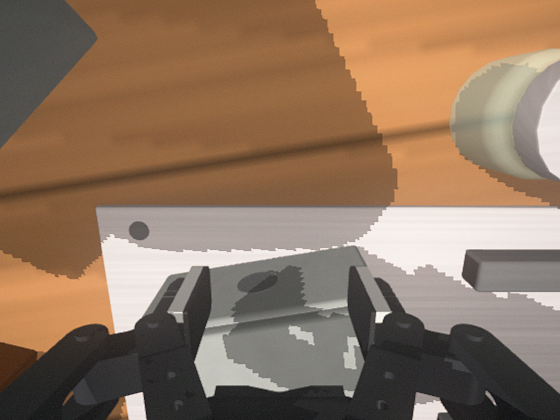

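View pics/top2.png

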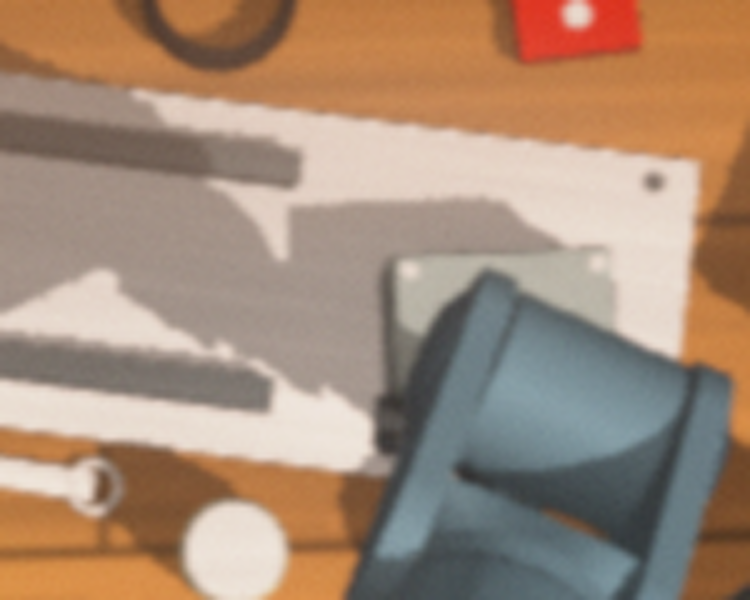

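The right finger is on the front corner with 3 N and the box is turning. I'll keep pushing.

>>> {"api": "arm_command", "payload": {"deltas": "-0.004 0 0.001 0 0 0 0.7;-0.007 0 0.001 0 0 0 0.7;-0.01 0 0.001 0 0 0 0.7;-0.013 0 0.001 0 0 0 0.7;-0.015 0 0.001 0 0 0 0.7;-0.017 0 0.001 0 0 0 0.7;-0.019 0 0.001 0 0 0 0.7;-0.02 0 0.001 0 0 0 0.7"}}

```text
time: 4.62
position: [0.4712, -0.0957, 0.0371]
tool_rot: [-3.142, 0.0, 2.989]
wrist_force: [-4.1, 1.8, -0.5]
width: 0.701
```

```bash
python3 - <<'E'
from h import *
goal(-.153,.057,.035,YS)
p=cams.grab_frame('wrist'); save(p,'wrist3')
p=cams.grab_frame('top'); a=p['pixels'][140:260,240:390,::-1]; cv2.imwrite('pics/top3.png',cv2.resize(a,None,fx=5,fy=5,interpolation=cv2.INTER_CUBIC))
E
```

```text
now jig [-0.1541  0.0637] z 0.0371 F [-4.1  1.8 -0.5] t 4.6167 w 0.7
delta [-0.0067  0.0011  0.0021] [-0.    0.01  0.02]
```

View pics/wrist3.png

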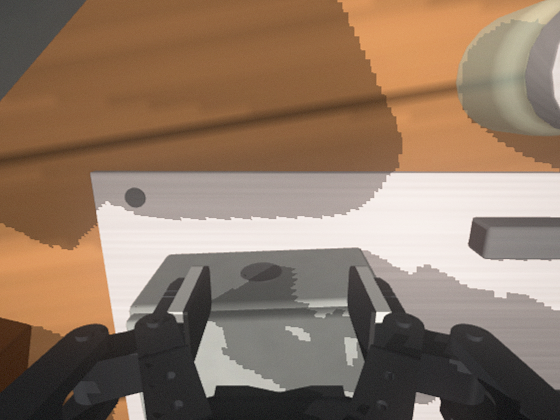

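View pics/top3.png

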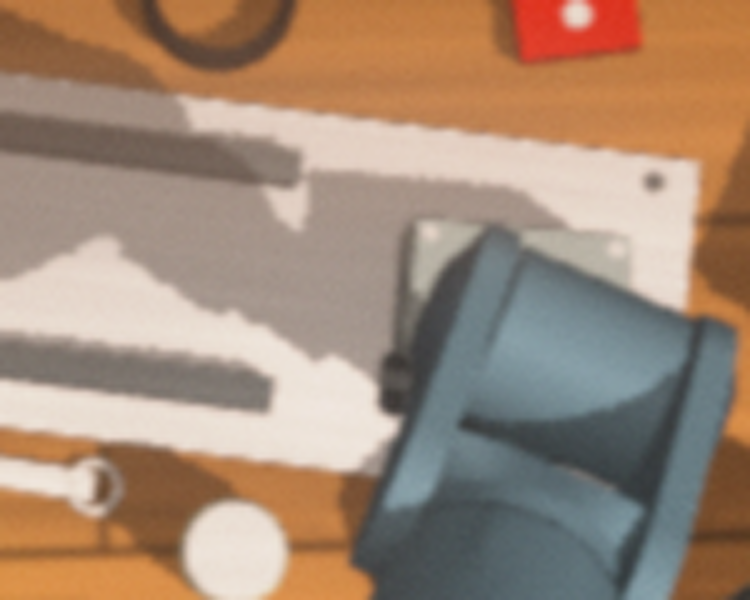

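>>> {"api": "arm_command", "payload": {"deltas": "-0.003 0 0 0 0 0 0.7;-0.005 0 0 0 0 0 0.7;-0.006 0 0 0 0 0 0.7;-0.007 0 0 0 0 0 0.7;-0.007 0 0 0 0 0 0.7;0.01 0 0 0 0 0 0.7;0.04 0 0 0 0 0 0.7;0.05 0 -0.02 0 0 0 0.7;0.05 0 -0.06 0 0 0 0.7;0.05 0 -0.1 0 0 0 0.7;0.05 0 -0.12 0 0 0 0.7;0.05 0 -0.12 0 0 0 0.7"}}

```text
time: 5.72
position: [0.426, -0.0905, 0.1639]
tool_rot: [-3.137, 0.015, 2.989]
wrist_force: [1.2, -0.2, -0.3]
width: 0.702
```

```bash
python3 - <<'E'
from h import *
goal(-.27,.12,.16,YP)
for n in ('top','scene'):
    p=cams.grab_frame(n); save(p,n+'4')
    a=p['pixels'][:,:,::-1]; a=a[140:260,240:390] if n=='top' else a[130:250,190:340]
    cv2.imwrite('pics/'+n+'4c.png',cv2.resize(a,None,fx=5,fy=5,interpolation=cv2.INTER_CUBIC))
E
```

```text
now jig [-0.1558  0.1091] z 0.1639 F [ 1.2 -0.2 -0.3] t 5.7167 w 0.7
delta [ 0.011  -0.1142  0.0043] [ 0.44  0.87 90.  ]
```

View pics/top4c.png

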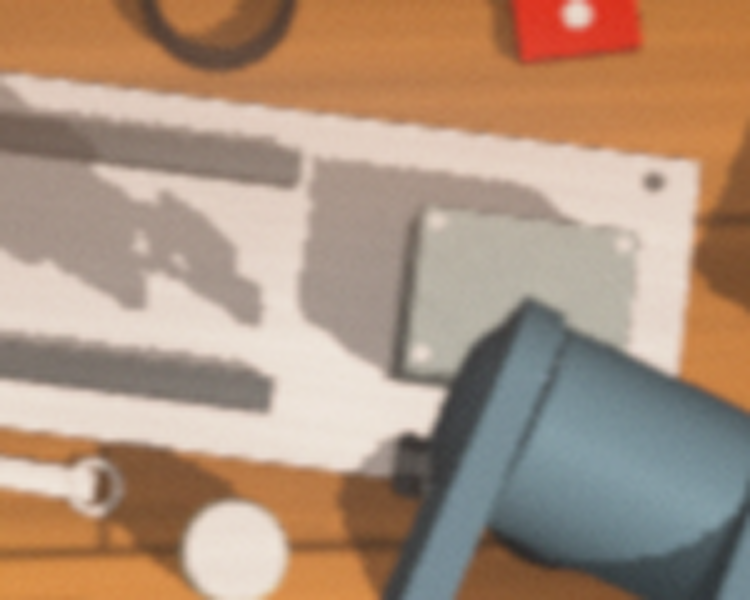

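View pics/scene4c.png

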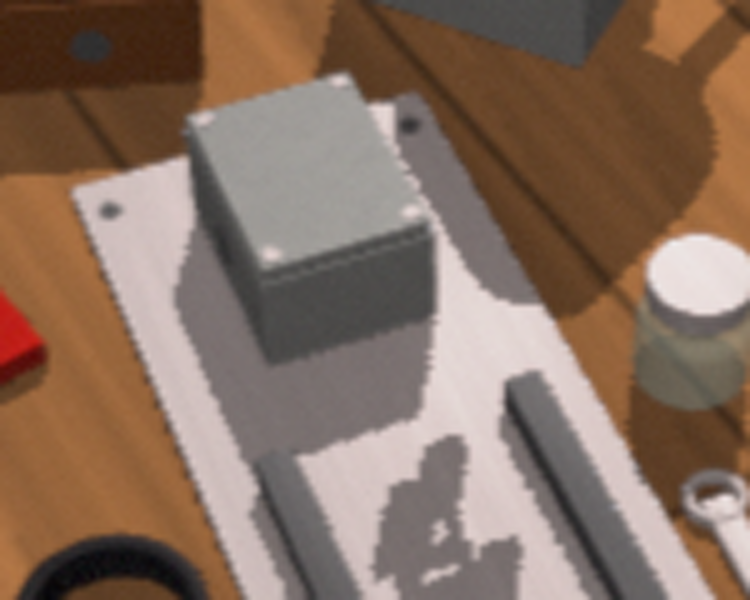

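Both views show the box nearly parallel to the lane and in front of the mouth. I'll fit its pose using both.

```bash
cat >> h.py <<'E'
from scipy.optimize import least_squares
def fitbox(obs):  # obs: list of (cam,(lx,ly,z),(u,v)); lx,ly = +-1 corner signs
    def f(q,s=1):
        c,n=np.cos(q[2]),np.sin(q[2]);o=[]
        for p,(a,b,z),uv in obs: o+=list(proj(p,W(q[0]+c*a*.06-n*b*.046,q[1]+n*a*.06+c*b*.046,z))-uv)
        return o
    s=least_squares(f,[-.15,0,0],loss='soft_l1')
    print('box jig x,y',s.x[:2].round(4),'deg',np.degrees(s.x[2]).round(2)); print(np.round(f(s.x),1).reshape(-1,2).tolist())
E
python3 - <<'E'
from h import *
t=cams.grab_frame('top');s=cams.grab_frame('scene')
h=.076
T=[(t,k,(u/5+240-.4,v/5+140-.4)) for k,u,v in [((1,-1,h),428,207),((-1,-1,h),638,230),((1,1,h),405,376)]]
S=[(s,k,(u/5+190-.4,v/5+130-.4)) for k,u,v in [((-1,-1,h),187,117),((-1,1,h),345,70),((1,1,h),434,225),((1,-1,h),262,272),((1,-1,.006),275,362),((1,1,.006),433,318)]]
fitbox(T);fitbox(S);fitbox(T+S)
E
```

```text
box jig x,y [-0.166   0.0037] deg 1.08
[[-1.3, -0.2], [1.5, 0.1], [-0.0, 0.1]]
box jig x,y [-0.162   0.0007] deg 0.47
[[-1.6, -0.6], [0.8, -0.8], [0.9, -0.7], [-0.5, 0.9], [-1.1, 1.9], [1.3, -0.1]]
box jig x,y [-0.164   0.0023] deg 0.61
[[-1.8, -1.0], [0.9, -0.4], [-0.9, -0.7], [-1.3, -1.2], [1.1, -1.5], [1.3, -1.4], [-0.1, 0.1], [-0.7, 1.1], [1.7, -0.9]]
```

>>> {"api": "arm_command", "payload": {"deltas": "-0.107 -0.114 0 0 0 90 0.6;-0.107 -0.114 0 0 0 90 0.6;-0.107 -0.114 0 0 0 90 0.6;-0.107 -0.114 0 0 0 90 0.6;-0.107 -0.114 0 0 0 90 0.6;-0.107 -0.114 0 0 0 90 0.6;-0.107 -0.114 0 0 0 90 0.6;-0.107 -0.114 0 0 0 90 0.6;-0.107 -0.114 0 0 0 90 0.6;-0.107 -0.114 0 0 0 90 0.6;-0.107 -0.114 0 0 0 90 0.6;-0.107 -0.114 0 0 0 90 0.6"}}

```text
time: 6.92
position: [0.509, -0.2165, 0.1547]
tool_rot: [-3.139, -0.002, 1.483]
wrist_force: [-0.4, -0.3, -0.1]
width: 0.598
```

>>> {"api": "arm_command", "payload": {"deltas": "0 0 0 0 0 4.1 0.6;0 0 0 0 0 4.1 0.6;0 0 0 0 0 4.1 0.6"}}

```text
time: 7.17
position: [0.5092, -0.2166, 0.1554]
tool_rot: [-3.139, -0.001, 1.419]
wrist_force: [0.6, 0.3, -0.6]
width: 0.6
```

```bash
python3 - <<'E'
from h import *
goal(-.268,.002,.037,YP)
for n in ('wrist','scene'):
    p=cams.grab_frame(n); save(p,n+'5')
E
```

```text
now jig [-0.2678  0.0076] z 0.1554 F [ 0.6  0.3 -0.6] t 7.1667 w 0.6
delta [-0.0004  0.0059  0.1183] [-0.14 -0.07  0.09]
```

View pics/wrist5.png

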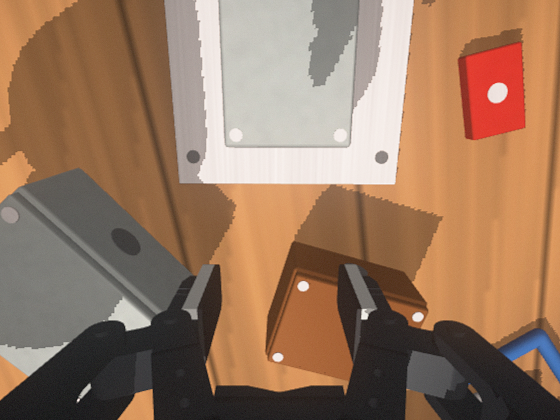

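View pics/scene5.png

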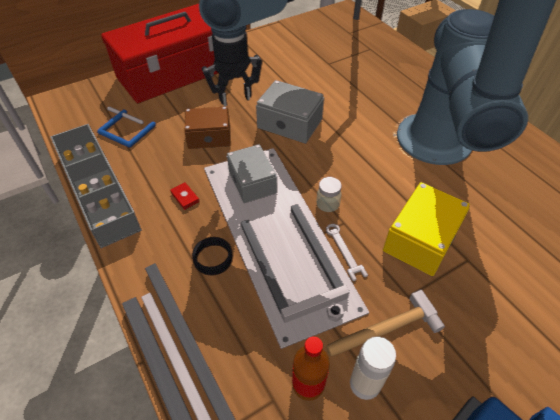

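The tool is centred behind the box, and both fingers clear the brown box. I'll descend, then push until the front is just short of the mouth.

>>> {"api": "arm_command", "payload": {"deltas": "0 0.006 0.04 0 0 0 0.6;0 0.006 0.08 0 0 0 0.6;0 0.006 0.11 0 0 0 0.6;0 0.006 0.118 0 0 0 0.6;0 0.006 0.118 0 0 0 0.6;0.01 0.006 0.118 0 0 0 0.6;0.02 0.006 0.118 0 0 0 0.6;0.027 0.006 0.118 0 0 0 0.6;0.031 0.006 0.118 0 0 0 0.6;0.035 0.006 0.118 0 0 0 0.6;0.039 0.006 0.118 0 0 0 0.6;0.043 0.006 0.118 0 0 0 0.6"}}

```text
time: 8.27
position: [0.5233, -0.1765, 0.0403]
tool_rot: [3.139, 0.003, 1.418]
wrist_force: [-0.7, -5.7, 2.8]
width: 0.602
```

```bash
python3 - <<'E'
from h import *
goal(-.181,.002,.037,YP)
for n in ('wrist','scene'):
    p=cams.grab_frame(n); save(p,n+'6')
E
```

```text
now jig [-2.26e-01 -2.00e-04] z 0.0403 F [-0.7 -5.7  2.8] t 8.2667 w 0.6
delta [ 0.045  -0.0022  0.0032] [0.14 0.16 0.01]
```

View pics/wrist6.png

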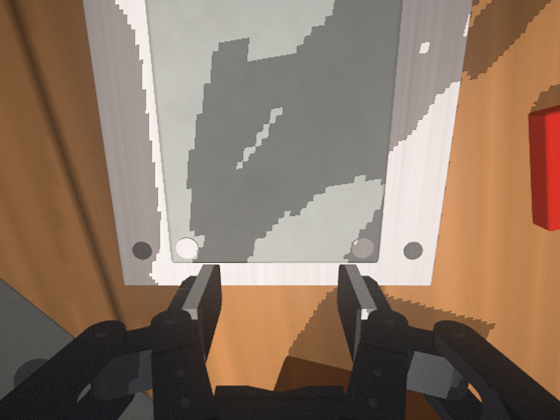

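Both fingers are square on the rear face. I'll continue to the mouth.

>>> {"api": "arm_command", "payload": {"deltas": "0.004 0 0.002 0 0 0 0.6;0.008 0 0.002 0 0 0 0.6;0.012 0 0.002 0 0 0 0.6;0.016 0 0.002 0 0 0 0.6;0.02 0 0.002 0 0 0 0.6;0.024 0 0.002 0 0 0 0.6;0.028 0 0.002 0 0 0 0.6;0.032 0 0.002 0 0 0 0.6;0.036 0 0.002 0 0 0 0.6;0.04 0 0.002 0 0 0 0.6;0.043 0 0.002 0 0 0 0.6;0.045 0 0.002 0 0 0 0.6"}}

```text
time: 9.37
position: [0.5298, -0.1317, 0.0377]
tool_rot: [3.14, 0.001, 1.417]
wrist_force: [-0.7, -4.6, 3.2]
width: 0.599
```

```bash
python3 - <<'E'
from h import *
goal(-.03,.0,.038,YP)
for n in ('top','scene'):
    p=cams.grab_frame(n)
    a=p['pixels'][:,:,::-1]; a=a[140:260,210:360] if n=='top' else a[150:300,190:340]
    cv2.imwrite('pics/'+n+'7c.png',cv2.resize(a,None,fx=4 if n!='top' else 5,fy=4 if n!='top' else 5,interpolation=cv2.INTER_CUBIC))
p=cams.grab_frame('wrist');save(p,'wrist7')
E
```

```text
now jig [-0.1808  0.0002] z 0.0377 F [-0.7 -4.6  3.2] t 9.3667 w 0.6
delta [ 0.1508  0.0002 -0.0005] [ 0.07  0.08 -0.02]
```

View pics/top7c.png

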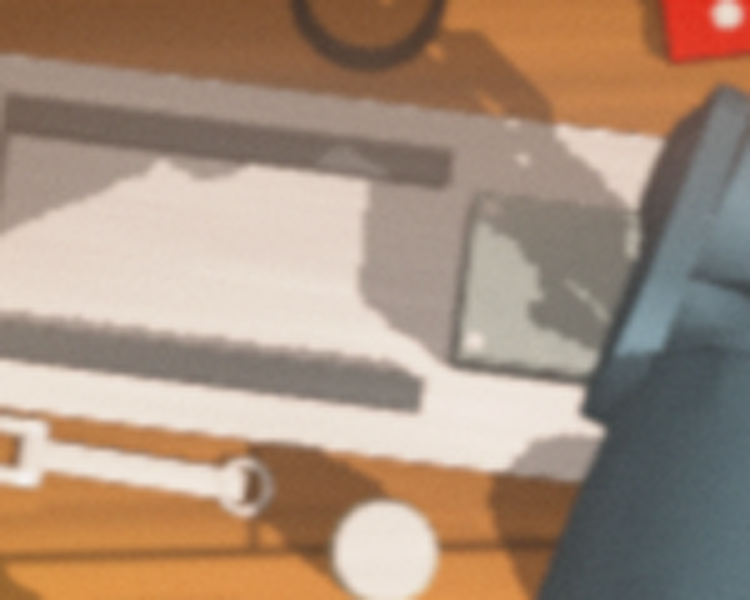

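View pics/scene7c.png

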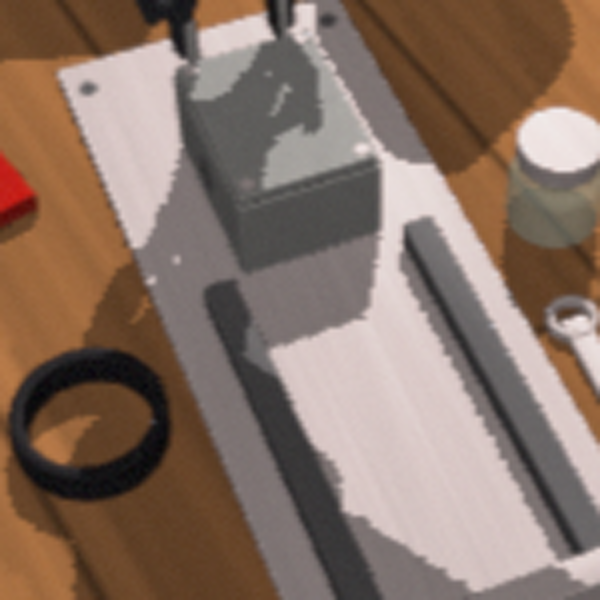

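View pics/wrist7.png

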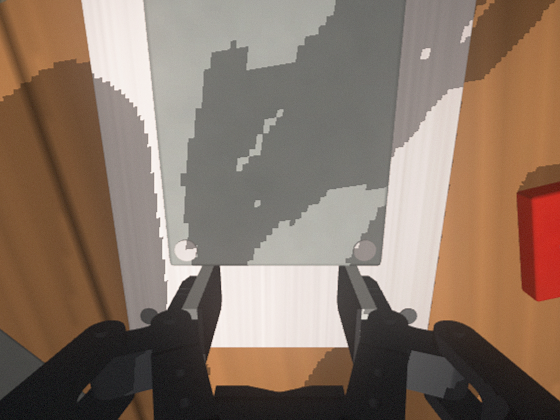

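```bash
python3 - <<'E'
from h import *
t=cams.grab_frame('top');s=cams.grab_frame('scene')
Tp=lambda u,v,z:J(ray(t,u/5+210-.4,v/5+140-.4,z)).round(4)
Sp=lambda u,v,z:J(ray(s,u/4+190-.37,v/4+150-.37,z)).round(4)
print('top lid FF,FN',Tp(473,195,.076),Tp(452,360,.076),'rail inner ends far',Tp(445,187,.026),'near',Tp(425,378,.026))
print('scene lid FF,FN',Sp(236,204,.076),Sp(381,168,.076),'bottom',Sp(247,271,.006),Sp(381,230,.006))
print('scene rail far inner top',Sp(238,283,.026),'near inner top',Sp(405,227,.026),'near outer',Sp(430,216,.026),'far outer',Sp(205,291,.026))
E
```

```text
top lid FF,FN [-0.0522 -0.0404] [-0.0518  0.0489] rail inner ends far [-0.0382 -0.052 ] near [-0.0402  0.0555]
scene lid FF,FN [-0.049  -0.0458] [-0.0427  0.042 ] bottom [-0.0537 -0.0413] [-0.0524  0.0465]
scene rail far inner top [-0.0321 -0.0538] near inner top [-0.0339  0.0544] near outer [-0.036   0.0719] far outer [-0.0339 -0.0737]
```

The box is 1–2.5 mm towards the near side and square, so it has over 5 mm of clearance each side. I'll enter the lane.

>>> {"api": "arm_command", "payload": {"deltas": "0.004 0 0 0 0 0 0.6;0.009 0 0 0 0 0 0.6;0.014 0 0 0 0 0 0.6;0.019 0 0 0 0 0 0.6;0.024 0 0 0 0 0 0.6;0.029 0 0 0 0 0 0.6;0.034 0 0 0 0 0 0.6;0.039 0 0 0 0 0 0.6;0.044 0 0 0 0 0 0.6;0.049 0 0 0 0 0 0.6;0.054 0 0 0 0 0 0.6;0.058 0 0 0 0 0 0.6"}}

```text
time: 10.62
position: [0.5381, -0.0739, 0.0373]
tool_rot: [-3.141, 0.001, 1.418]
wrist_force: [-1.2, -5.1, 4.1]
width: 0.597
```

```bash
python3 - <<'E'
from h import *
goal(.079,.0,.038,YP)
for n in ('top','scene'):
    p=cams.grab_frame(n)
    a=p['pixels'][:,:,::-1]; a=a[140:240,180:330] if n=='top' else a[180:330,190:340]
    cv2.imwrite('pics/'+n+'8c.png',cv2.resize(a,None,fx=4 if n!='top' else 5,fy=4 if n!='top' else 5,interpolation=cv2.INTER_CUBIC))
E
```

```text
now jig [-0.1223  0.0008] z 0.0373 F [-1.2 -5.1  4.1] t 10.6167 w 0.6
delta [ 0.2013  0.0008 -0.0009] [-0.01  0.05 -0.01]
```

View pics/top8c.png

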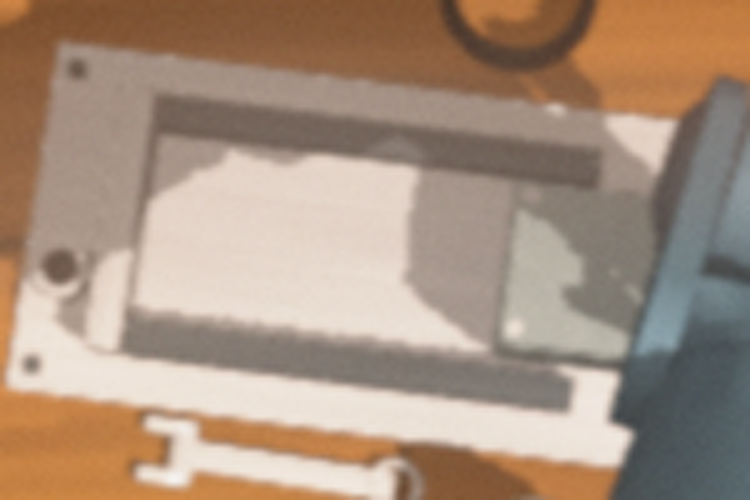

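View pics/scene8c.png

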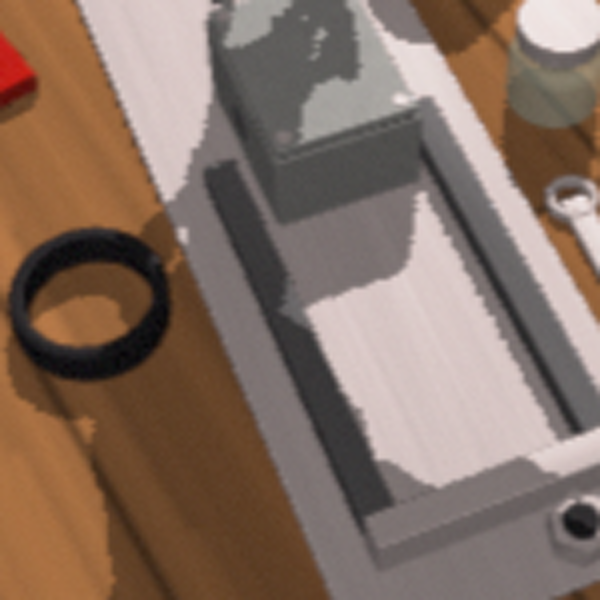

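```bash
python3 - <<'E'
from h import *
t=cams.grab_frame('top');s=cams.grab_frame('scene')
Tp=lambda u,v,z:J(ray(t,u/5+180-.4,v/5+140-.4,z)).round(4)
Sp=lambda u,v,z:J(ray(s,u/4+190-.37,v/4+180-.37,z)).round(4)
print('top lid FF,FN',Tp(514,187,.076),Tp(496,352,.076))
print('scene lid FF,FN',Sp(273,156,.076),Sp(420,118,.076),'bottom',Sp(283,222,.006),Sp(419,184,.006))
a=np.vstack([cv2.resize(p['pixels'][y:y+75,x:x+110,::-1],None,fx=5.4,fy=3.9*1.02,interpolation=cv2.INTER_CUBIC) for p,x,y in [(t,245,160),(s,215,190)]])
print(a.shape);cv2.imwrite('pics/z8.png',a)
E
```

```text
top lid FF,FN [ 0.0061 -0.0373] [0.0044 0.0519]
scene lid FF,FN [ 0.0084 -0.0446] [0.0146 0.042 ] bottom [ 0.0045 -0.04  ] [0.0094 0.0453]
(596, 594, 3)
```

View pics/z8.png

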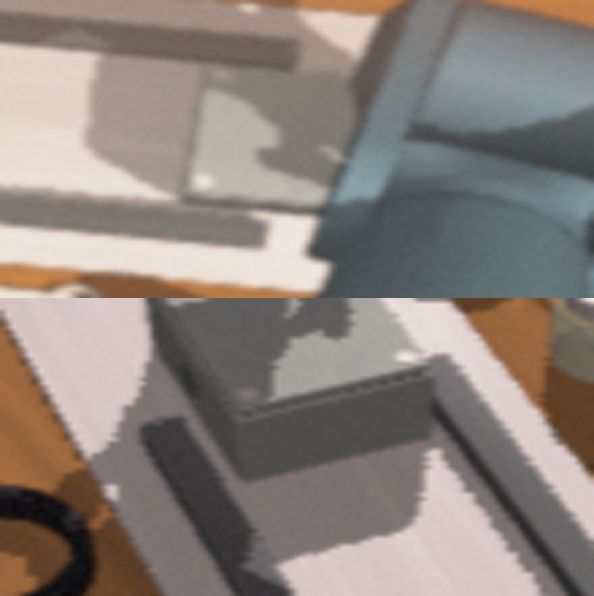

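The box is about 2–3 mm towards the near rail, still clear. I'll steer the next stretch 3 mm towards the far side while pushing.

>>> {"api": "arm_command", "payload": {"deltas": "0.004 0.0003 0 0 0 0 0.6;0.009 0.0006 0 0 0 0 0.6;0.014 0.0009 0 0 0 0 0.6;0.019 0.0012 0 0 0 0 0.6;0.024 0.0015 0 0 0 0 0.6;0.029 0.0018 0 0 0 0 0.6;0.034 0.002 0 0 0 0 0.6;0.039 0.0023 0 0 0 0 0.6;0.044 0.0026 0 0 0 0 0.6;0.049 0.0028 0 0 0 0 0.6;0.054 0.003 0 0 0 0 0.6;0.058 0.003 0 0 0 0 0.6"}}

```text
time: 11.82
position: [0.5501, -0.0162, 0.0371]
tool_rot: [3.141, -0.0, 1.418]
wrist_force: [-0.4, -2.7, -1.1]
width: 0.598
```

```bash
python3 - <<'E'
from h import *
goal(.081,-.002,.038,YP)
im=[]
for n in ('top','scene'):
    p=cams.grab_frame(n)
    a=p['pixels'][:,:,::-1]; a=a[150:225,190:310] if n=='top' else a[195:295,225:345]
    cv2.imwrite('pics/'+n+'9c.png',cv2.resize(a,None,fx=6,fy=6,interpolation=cv2.INTER_CUBIC))
E
```

```text
now jig [-0.0635 -0.0022] z 0.0371 F [-0.4 -2.7 -1.1] t 11.8167 w 0.6
delta [ 0.1445 -0.0003 -0.0009] [ 0.01 -0.   -0.01]
```

View pics/top9c.png

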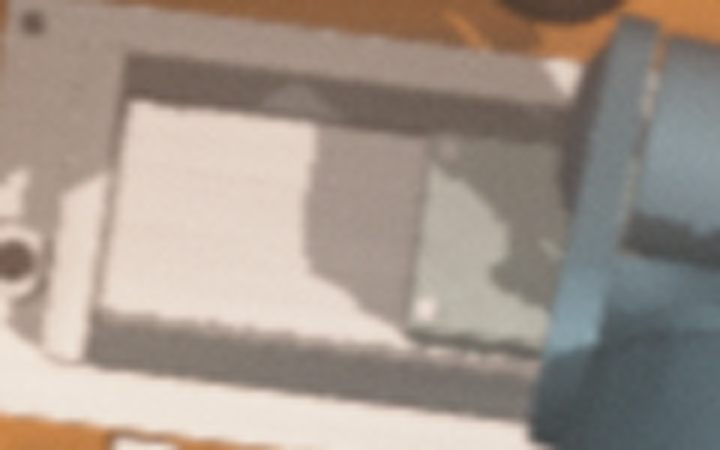

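View pics/scene9c.png

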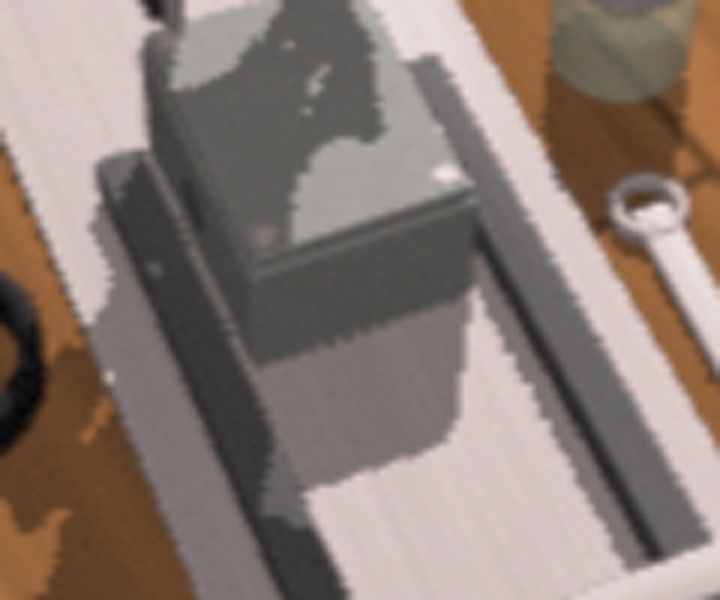

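```bash
python3 - <<'E'
from h import *
t=cams.grab_frame('top');s=cams.grab_frame('scene')
Tp=lambda u,v,z:J(ray(t,u/6+190-.4,v/6+150-.4,z)).round(4)
Sp=lambda u,v,z:J(ray(s,u/6+225-.4,v/6+195-.4,z)).round(4)
print('top lid FF,FN',Tp(430,134,.076),Tp(408,332,.076))
print('scene lid FF,FN',Sp(244,264,.076),Sp(473,198,.076),'bottom',Sp(256,364,.006),Sp(472,297,.006))
print('far rail top inner at box front (scene)',Sp(262,400,.026), 'near rail top inner',Sp(480,235,.026),Sp(655,550,.026),'top far rail base',Tp(220,115,.006),Tp(430,133,.026))
E
```

```text
top lid FF,FN [ 0.0639 -0.0437] [0.0619 0.0456]
scene lid FF,FN [ 0.0656 -0.0492] [0.07  0.039] bottom [ 0.0635 -0.0456] [0.0667 0.043 ]
far rail top inner at box front (scene) [ 0.0915 -0.0536] near rail top inner [0.0538 0.0513] [0.2031 0.0518] top far rail base [ 0.1677 -0.053 ] [ 0.0669 -0.0534]
```

The box is centred to within about 1 mm, so I'll push on straight.

>>> {"api": "arm_command", "payload": {"deltas": "0.004 0 0 0 0 0 0.6;0.009 0 0 0 0 0 0.6;0.014 0 0 0 0 0 0.6;0.019 0 0 0 0 0 0.6;0.024 0 0 0 0 0 0.6;0.029 0 0 0 0 0 0.6;0.034 0 0 0 0 0 0.6;0.04 0 0 0 0 0 0.6;0.046 0 0 0 0 0 0.6;0.052 0 0 0 0 0 0.6;0.058 0 0 0 0 0 0.6;0.064 0 0 0 0 0 0.6"}}

```text
time: 13.02
position: [0.56, 0.0469, 0.0374]
tool_rot: [3.141, 0.0, 1.418]
wrist_force: [-0.2, -5.0, 3.0]
width: 0.602
```

```bash
python3 - <<'E'
from h import *
goal(.081,-.001,.038,YP)
for n in ('top','scene'):
    p=cams.grab_frame(n)
    a=p['pixels'][:,:,::-1]; a=a[150:225,175:295] if n=='top' else a[220:320,235:355]
    cv2.imwrite('pics/'+n+'10c.png',cv2.resize(a,None,fx=6,fy=6,interpolation=cv2.INTER_CUBIC))
E
```

```text
now jig [ 0.0003 -0.0024] z 0.0374 F [-0.2 -5.   3. ] t 13.0167 w 0.6
delta [ 0.0807 -0.0014 -0.0006] [ 0.02  0.02 -0.01]
```

View pics/top10c.png

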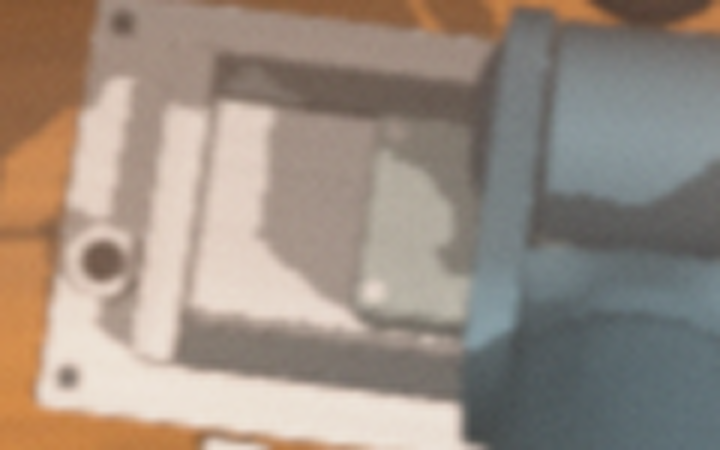

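View pics/scene10c.png

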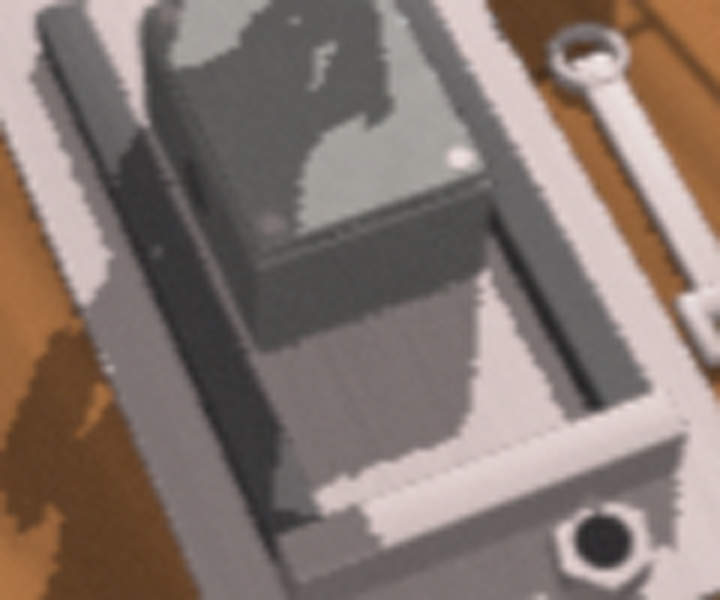

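The box is still parallel, with gaps on both sides. I'll push on to just short of the stop.

>>> {"api": "arm_command", "payload": {"deltas": "0.005 0 0 0 0 0 0.6;0.011 0 0 0 0 0 0.6;0.017 0 0 0 0 0 0.6;0.023 0 0 0 0 0 0.6;0.029 0 0 0 0 0 0.6;0.035 0 0 0 0 0 0.6;0.041 0 0 0 0 0 0.6;0.047 0 0 0 0 0 0.6;0.053 0 0 0 0 0 0.6;0.059 0 0 0 0 0 0.6;0.065 0 0 0 0 0 0.6;0.07 0 0 0 0 0 0.6"}}

```text
time: 14.12
position: [0.5703, 0.1164, 0.0369]
tool_rot: [-3.141, -0.0, 1.418]
wrist_force: [-0.7, -4.4, 0.7]
width: 0.602
```

```bash
python3 - <<'E'
from h import *
goal(.081,-.001,.038,YP)
for n in ('top','scene'):
    p=cams.grab_frame(n)
    a=p['pixels'][:,:,::-1]; a=a[150:225,175:295] if n=='top' else a[220:320,235:355]
    cv2.imwrite('pics/'+n+'11c.png',cv2.resize(a,None,fx=6,fy=6,interpolation=cv2.INTER_CUBIC))
E
```

```text
now jig [ 0.0706 -0.002 ] z 0.0369 F [-0.7 -4.4  0.7] t 14.1167 w 0.6
delta [ 0.0104 -0.001  -0.0011] [-0.02 -0.01 -0.01]
```

View pics/scene11c.png

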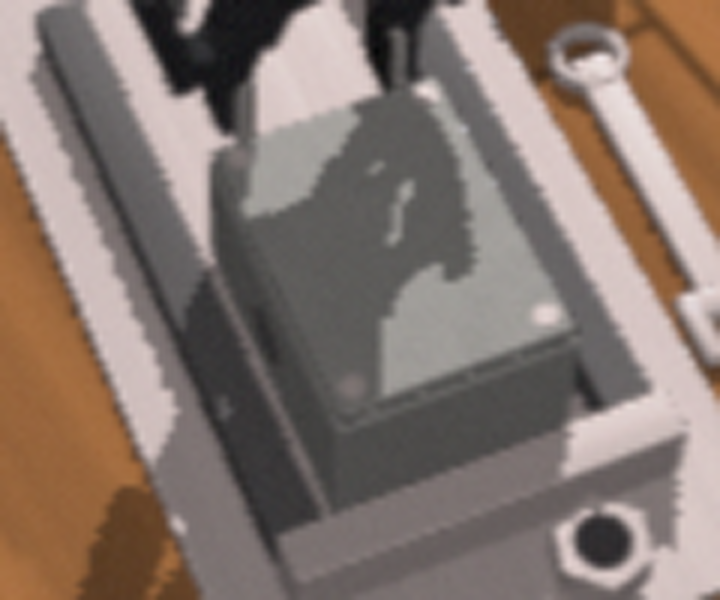

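View pics/top11c.png

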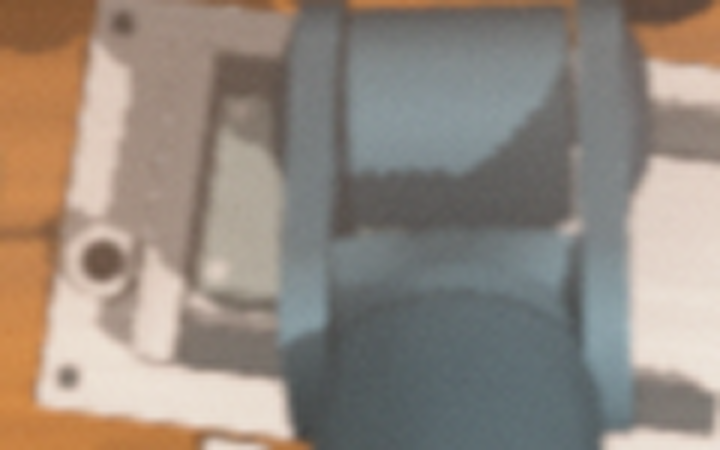

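Still clear of both rails, with about 10 mm to go. I'll advance in 2 mm rows and watch the force.

>>> {"api": "arm_command", "payload": {"deltas": "0.002 0 0 0 0 0 0.6;0.004 0 0 0 0 0 0.6;0.006 0 0 0 0 0 0.6;0.007 0 0 0 0 0 0.6;0.008 0 0 0 0 0 0.6;0.008 0 0 0 0 0 0.6"}}

```text
time: 14.72
position: [0.5716, 0.1236, 0.037]
tool_rot: [-3.142, -0.0, 1.417]
wrist_force: [0.2, -2.7, -1.3]
width: 0.603
```

>>> {"api": "arm_command", "payload": {"deltas": "0.001 0 0 0 0 0 0.6;0.002 0 0 0 0 0 0.6;0.002 0 0 0 0 0 0.6"}}

```text
time: 14.97
position: [0.572, 0.1257, 0.0371]
tool_rot: [3.142, -0.0, 1.417]
wrist_force: [-1.0, -3.3, -0.7]
width: 0.603
```

>>> {"api": "arm_command", "payload": {"deltas": "0.001 0 0 0 0 0 0.6;0.002 0 0 0 0 0 0.6;0.002 0 0 0 0 0 0.6"}}

```text
time: 15.22
position: [0.5721, 0.1275, 0.0371]
tool_rot: [-3.141, 0.0, 1.418]
wrist_force: [-0.7, -4.9, 0.2]
width: 0.598
```

```bash
python3 - <<'E'
from h import *
goal(.081,-.001,.038,YP)
p=cams.grab_frame('scene')
a=p['pixels'][:,:,::-1][220:320,235:355]
cv2.imwrite('pics/scene12c.png',cv2.resize(a,None,fx=6,fy=6,interpolation=cv2.INTER_CUBIC))
E
```

```text
now jig [ 0.0819 -0.0021] z 0.0371 F [-0.7 -4.9  0.2] t 15.2167 w 0.6
delta [-0.0009 -0.0011 -0.0009] [-0.02  0.02 -0.02]
```

View pics/scene12c.png

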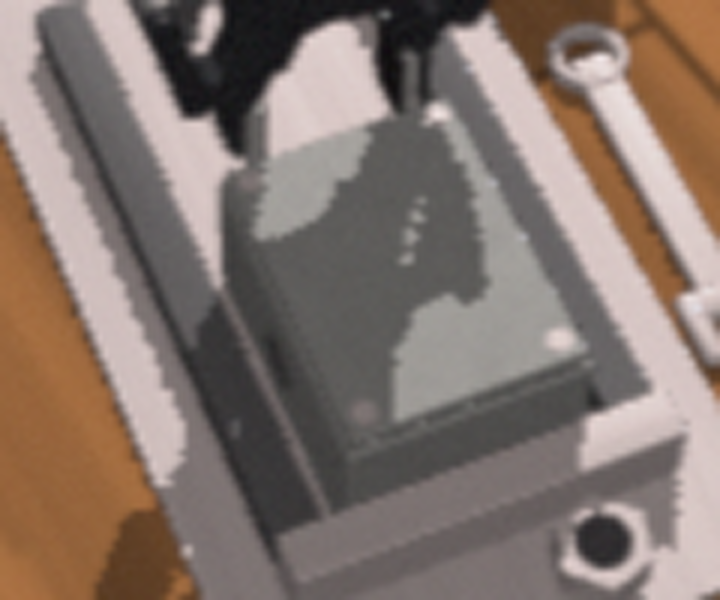

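>>> {"api": "arm_command", "payload": {"deltas": "0.001 0 0 0 0 0 0.6;0.001 0 0 0 0 0 0.6"}}

```text
time: 15.43
position: [0.5721, 0.1275, 0.0371]
tool_rot: [-3.141, 0.002, 1.418]
wrist_force: [-1.6, -8.3, 1.7]
width: 0.601
```

>>> {"api": "arm_command", "payload": {"deltas": "0.001 0 0 0 0 0 0.6;0.001 0 0 0 0 0 0.6"}}

```text
time: 15.6
position: [0.5721, 0.1275, 0.0371]
tool_rot: [-3.141, 0.004, 1.418]
wrist_force: [-3.1, -12.6, 2.4]
width: 0.601
```

>>> {"api": "arm_command", "payload": {"deltas": "0.001 0 0 0 0 0 0.6;0.001 0 0 0 0 0 0.6"}}

```text
time: 15.77
position: [0.5721, 0.1275, 0.0371]
tool_rot: [-3.14, 0.006, 1.418]
wrist_force: [-4.7, -15.4, 4.0]
width: 0.598
```

The box is against the stop: the TCP no longer advances and the force has risen to 16 N. I'll back off straight, then lift away.

>>> {"api": "arm_command", "payload": {"deltas": "-0.003 0 0 0 0 0 0.6;-0.006 0 0 0 0 0 0.6;-0.015 0 0 0 0 0 0.6;-0.03 0 0 0 0 0 0.6;-0.04 0 -0.02 0 0 0 0.6;-0.04 0 -0.05 0 0 0 0.6;-0.04 0 -0.09 0 0 0 0.6;-0.08 0 -0.12 0 0 0 0.6;-0.12 0 -0.14 0 0 0 0.6;-0.16 0 -0.15 0 0 0 0.6;-0.2 0 -0.15 0 0 0 0.6;-0.2 0 -0.15 0 0 0 0.6"}}

```text
time: 16.77
position: [0.5425, -0.0719, 0.1892]
tool_rot: [3.137, 0.002, 1.413]
wrist_force: [-0.6, 0.2, -0.7]
width: 0.597
```

```bash
python3 - <<'E'
from h import *
goal(.081,-.001,.038,YP)
for n in ('top','scene'):
    p=cams.grab_frame(n);save(p,n+'13')
    a=p['pixels'][:,:,::-1]; a=a[150:225,175:295] if n=='top' else a[220:320,235:355]
    cv2.imwrite('pics/'+n+'13c.png',cv2.resize(a,None,fx=6,fy=6,interpolation=cv2.INTER_CUBIC))
E
```

```text
now jig [-0.1197 -0.0032] z 0.1892 F [-0.6  0.2 -0.7] t 16.7667 w 0.6
delta [ 0.201  -0.0038  0.1509] [ 0.24  0.09 -0.26]
```

View pics/top13c.png

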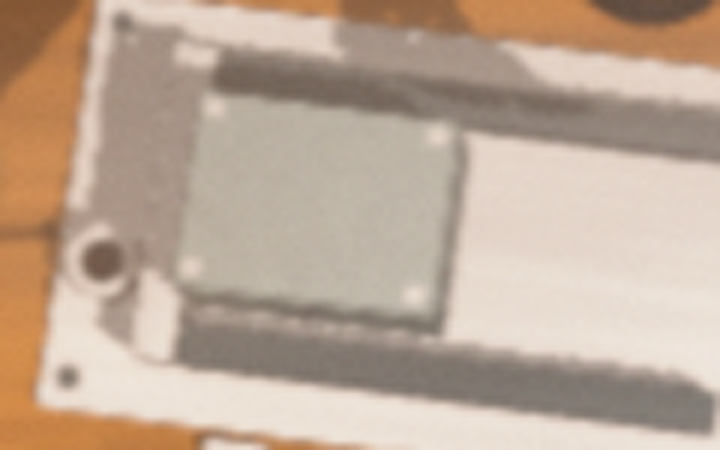

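View pics/scene13c.png

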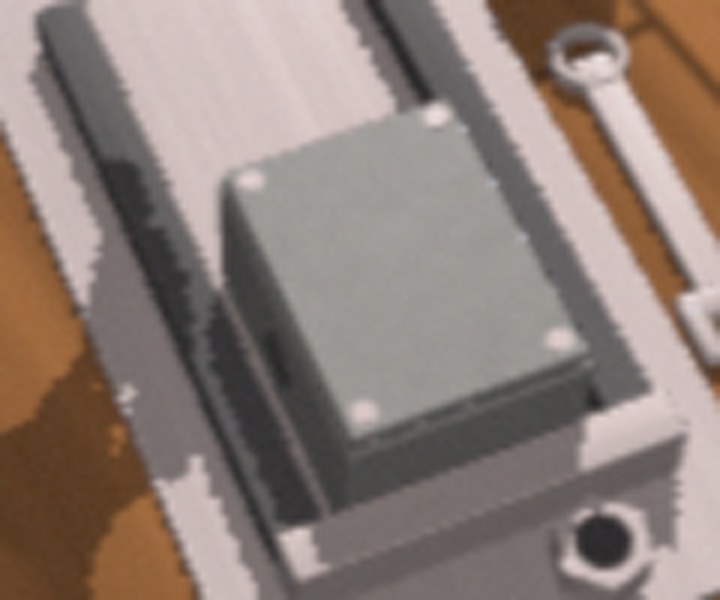

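View pics/scene13.png

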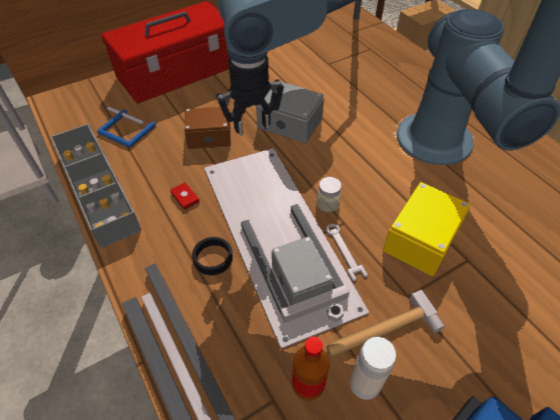

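The box is against the stop, parallel, with plate visible on both sides, and the bystanders haven't moved. One numeric check, then I'll hand in.

```bash
python3 - <<'E'
from h import *
t=cams.grab_frame('top');s=cams.grab_frame('scene');h=.076
T=[(t,k,(u/6+175-.4,v/6+150-.4)) for k,u,v in [((1,-1,h),203,92),((-1,-1,h),462,126),((-1,1,h),438,320),((1,1,h),180,290)]]
S=[(s,k,(u/6+235-.4,v/6+220-.4)) for k,u,v in [((-1,-1,h),225,178),((-1,1,h),440,98),((1,1,h),590,352),((1,-1,h),345,440)]]
fitbox(T);fitbox(S);fitbox(T+S)
print(readout.get_obs()['wrist_force'].round(1)); workorder.finish_job()
E
```

```text
box jig x,y [0.1476 0.    ] deg 0.46
[[-0.4, -0.4], [0.9, -0.8], [0.5, 0.8], [-1.3, 0.4]]
box jig x,y [ 0.1515 -0.0041] deg 0.72
[[-3.1, -1.0], [0.4, -1.5], [0.8, 0.4], [-0.0, 1.8]]
box jig x,y [ 0.1492 -0.0019] deg 0.22
[[-0.8, -1.3], [0.4, -1.5], [-0.1, 0.1], [-1.8, -0.5], [-2.3, -2.4], [1.2, -2.6], [1.1, -0.7], [0.3, 0.4]]
[-0.1 -0.8 -0.3]
the job is handed in; nothing more can be done
```

The grey box is at the end of the lane against the stop bar. I handed the job in at about 17 s of the 58 s allowed; no verdict came back.

**What I did:** With the jaws part open, I pushed the box's near side to square and centre it in front of the mouth. Then I pushed its rear face down the lane with both fingertips above rail height, steering once by 3 mm towards the far rail. I stopped when the tool stopped advancing and the force rose to about 16 N, then backed off and lifted clear.

**Last checks:**

| Check | Result | Allowed |
|---|---|---|
| Box x in the jig frame | about 149 mm | 144 to 153 mm |
| Box y | about -2 mm | -12 to 12 mm |
| Angle to the lane | under 1° | 0.1 rad (5.7°) |
| Wrist force, tool clear | under 1 N | touching nothing |

- **Rails and bystanders:** In the pictures the box stayed clear of both rails, and the bystanders look unmoved. I did not measure either.
- **Disagreement:** The two cameras differed by about 4 mm. The top view gave x 147.6, y 0.0 mm and the scene view gave x 151.5, y -4.1 mm, with fit errors of 1 to 3 pixels. Both are within limits.
- **Detector error:** At the start the detector put the tape roll where the box stood. The pictures showed that was wrong, so I ignored it.

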